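Sort the furniture feet and the rail into their trays

TASK

Clear the bench of the finished parts: put both round feet in the round tray, both square feet in the square tray, and the rail lengthwise in the long tray. Set each one down gently, not dropped, so that in the end it stands upright (the rail on its narrow underside, as it lies now) flat on its tray's floor, the two feet of a kind side by side. Leave the open glue pot standing where it is.

Things in the scene. Friction and masses are not known exactly. Their poses are not given: they have to be found in the camera images.
- round_foot_a: one of two alike loose turned furniture feet of brown wood, round: 42 mm diameter from 8 to 36 mm up, tapering to 32 mm at the base and 36 mm at the top of the body at 40 mm, with a pale dowel 11 mm thick and 12 mm high standing on top (52 mm in all), about 35 g. Stands upright on the bench at the start. Origin: centre of its underside; z up along the dowel.
- round_foot_b: one of two alike loose turned furniture feet of brown wood, round: 42 mm diameter from 8 to 36 mm up, tapering to 32 mm at the base and 36 mm at the top of the body at 40 mm, with a pale dowel 11 mm thick and 12 mm high standing on top (52 mm in all), about 35 g. Stands upright on the bench at the start. Origin: centre of its underside; z up along the dowel.
- square_foot_a: one of two alike loose furniture feet of brown wood, square: body 42 x 42 mm from 10 to 40 mm up, on a plinth 34 x 34 mm and 10 mm high, with a pale dowel 11 mm thick and 12 mm high standing on top (52 mm in all), about 45 g. Stands upright on the bench at the start, turned any way. Origin: centre of its underside; x and y square to its side faces, z up along the dowel.
- square_foot_b: one of two alike loose furniture feet of brown wood, square: body 42 x 42 mm from 10 to 40 mm up, on a plinth 34 x 34 mm and 10 mm high, with a pale dowel 11 mm thick and 12 mm high standing on top (52 mm in all), about 45 g. Stands upright on the bench at the start, turned any way. Origin: centre of its underside; x and y square to its side faces, z up along the dowel.
- rail: the loose short wooden rail: brown body 96 mm long, 24 mm wide, 40 mm high, with a pale tenon (10 mm wide, 24 mm high, mid-height) sticking out 14 mm at each end, 124 mm in all, about 60 g. Lies on its narrow underside at the start. Origin: centre of its underside; x along its length, y across the 24 mm, z up.
- round_tray: shallow round plywood tray, 170 mm outside and 160 mm inside diameter, 22 mm high, walls 5 mm, inner floor 5 mm above the bench. Fixed to the bench, empty at the start. Origin: centre of its underside on the bench; z up.
- square_tray: shallow square plywood tray, 150 x 150 mm outside, 140 x 140 mm inside, 22 mm high, walls 5 mm, inner floor 5 mm above the bench. x and y along its sides. Fixed to the bench, empty at the start. Origin: centre of its underside on the bench; z up.
- long_tray: shallow oblong plywood tray, 180 x 80 mm outside, 170 x 70 mm inside, 22 mm high, walls 5 mm, inner floor 5 mm above the bench. x along its length. Fixed to the bench, empty at the start. Origin: centre of its underside on the bench; z up.
- glue_pot: open white plastic glue pot, loose, empty inside, 68 mm diameter at the rim, 70 mm high, standing at the far side of the trays; not to be disturbed. Origin: centre of its underside; z up.

How it is judged:
By the outcome, as a careful person would: the job done as asked, in the order asked, and still so for the second after the job is handed in, with the robot touching nothing.
It also fails if it takes over 118 s, if anything falls off the work surface, if the arm or the gripper's body presses on something with over 40 N, if the wrist force passes 120 N, or if a joint passes its speed limit or range.

ROBOT

A 6-joint arm with a two-finger parallel gripper is mounted at the origin on the work surface. World frame = base frame: x ahead of the robot, y to its left, z up, the work surface at z = 0. Lengths are in m, angles in degrees, forces in N, time in s.
With the tool pointing down it reaches from about 0.375 to 0.925 m from the base axis. Payload 5.7 kg.
Tool frame: the origin (TCP) lies on the centre line of the jaws, within the pads' length; the fingertips stand 19 mm ahead of it and the grasp point (between the pads) is the TCP; z points along the fingers, y is the line along which they close (so a half turn about z gives the same grasp; the last joint's range is limited). The gripper opens to 88 mm and grips with 3 to 60 N. Pads are 20 mm wide; open, the fingers measure 115 mm over their backs; the gripper's body (75 mm by 178 mm) begins 61 mm behind the grasp point.
Start: joints at [63.994, 20.558, 86.54, -0, 72.909, -6.595], TCP at [0.199, 0.566, 0.242] pointing down, gripper open.
Joint ranges: [-170.27, 170.27], [-57.76, 135], [12.27, 136.19], [-55.21, 235.2], [11.17, 155.16], [-170.74, 170.74]. Speed limits (degrees/s): [136.94, 136.94, 180, 180, 180, 180].

INTERFACE

Orientations are given as a 3x3 rotation matrix whose columns are the frame's x, y, z axes.
In Python, from plant import arm gives the robot as it stands. Calls block until the motion is done:
- arm.movep(position, orientation): joint-space move of the TCP to a pose.
- arm.move_linear(position, rotation=None, velocity=0.15): straight line of the TCP; rotation=None keeps the orientation; velocity is the mean speed in m/s.
- arm.move_joints(angles): joint-space move.
- arm.set_gripper(opening, force=None): opening from 0.0 (shut) to 1.0 (fully open); force is the grip in N (None keeps the last); returns when the fingers have stopped.
- arm.wait(seconds).
- arm.ik(position, orientation): joint angles nearest the present ones, or None.
- arm.observe(): the state.
- arm.camera(name): name is "scene" or "top"; returns a dict with "frame" (420x560x3 uint8, red, green, blue), "fx", "fy", "cx", "cy" (pixels), "view" (4x4, takes a point from world to camera coordinates). Camera axes: x right, y up, looking along -z (the intrinsics and any distortion apply to the point x, -y, -z); pixel columns grow to the right and rows downward; lengths in m; the calibration is good to about 2 mm. A picture is of the moment at which its call begins. There is no depth.
A pose or a line that the arm cannot do raises arm.PlanningError and nothing moves.
- arm.hand_in(): hands the job in; it is judged then, once.
Trained networks look in a picture, given as the dict that the camera call returned (one of the last four; its "shot" number tells which), for a name from the list of things; names that differ only in an ending like _2 or _b are one class to them, and where a whole thing is asked for, a point or a joint stands for the part that bears it (a point fixed in the world has none). Each returns a list of dicts, best first, with "confidence" (0 to 1); they miss things now and then, are a little off and sometimes report something else, mostly with a low value. They report only what shows in the picture. A call takes as long as a camera call.
- arm.look_for(picture, name): "box" ([left, top, width, height] in pixels, round what is visible of it).
- arm.masks_of(picture, name): "mask" (420x560 bool, what is visible of it) and "box" ([left, top, width, height] in pixels, round what is visible of it).
The state is a dict: "time_s": time; "joints": joint angles; "joint_vel": joint speeds; "joint_torque": joint torques, N m; "tool_pos": TCP position; "ee_rot": TCP orientation; "wrist_force": force on the tool from outside, world axes, zero at the start; "ft_torque": the same for the moment, N m; "gripper_width": opening from 0.0 (shut) to 1.0 (fully open); "grasp_force": force on a finger pad.
Only numpy, scipy, OpenCV 4.12 (cv2) and the standard library are available. Lean on these libraries where they do the work, as an engineer would, in place of code of your own. Each camera call takes 0.05 s, during which the arm holds its last target. There are 200 camera calls.

## Working session

There is one attempt and no reset: what is moved stays moved. The work goes in short steps, each a Python script; the robot and the scene stay as the last script left them, time stands still between calls to the robot, and variables do not carry over. Pictures are saved under pics/ and viewed, at most 14 in all, crops included, and the job is handed in when it is done.

```bash
ls; mkdir -p pics; python3 - <<'E'
from plant import arm
import cv2,numpy as np
for n in("top","scene"):
    p=arm.camera(n); cv2.imwrite(f"pics/{n}0.png",p["frame"][:,:,::-1])
    print(n,p["fx"],p["fy"],p["cx"],p["cy"],[k for k in p if k!="frame"]);print(np.round(p["view"],4).tolist())
    for k in("round_foot_a","square_foot_a","rail","round_tray","square_tray","long_tray","glue_pot"):
        print(k,[(np.round(d["box"]).tolist(),round(d["confidence"],2)) for d in arm.masks_of(p,k)])
E
```

```text
pics
top 439.58171663795474 439.58171663795474 281.63261820632647 210.17805890546882 ['fx', 'fy', 'cx', 'cy', 'view', 'shot']
[[-0.0009, -0.9997, -0.0226, 0.0058], [0.9888, -0.0042, 0.1491, -0.553], [-0.1491, -0.0222, 0.9886, -0.837], [0.0, 0.0, 0.0, 1.0]]
round_foot_a [([425.0, 298.0, 27.0, 25.0], 0.94), ([206.0, 283.0, 16.0, 17.0], 0.79)]
square_foot_a [([126.0, 295.0, 31.0, 29.0], 0.76), ([239.0, 134.0, 87.0, 50.0], 0.65), ([348.0, 268.0, 28.0, 30.0], 0.57)]
rail [([276.0, 242.0, 28.0, 59.0], 0.62)]
round_tray [([120.0, 146.0, 84.0, 79.0], 0.83)]
square_tray [([422.0, 300.0, 33.0, 23.0], 0.67), ([368.0, 148.0, 82.0, 87.0], 0.57), ([204.0, 282.0, 21.0, 20.0], 0.57)]
long_tray [([238.0, 132.0, 88.0, 52.0], 0.57)]
glue_pot [([199.0, 92.0, 36.0, 41.0], 0.73)]
scene 393.7873340036813 393.7873340036813 286.8215814749053 206.68368737673904 ['fx', 'fy', 'cx', 'cy', 'view', 'shot']
[[0.1037, 0.9946, 0.0031, -0.0532], [-0.7633, 0.0776, 0.6414, 0.4063], [0.6377, -0.0689, 0.7672, -1.3291], [0.0, 0.0, 0.0, 1.0]]
round_foot_a [([328.0, 150.0, 16.0, 18.0], 0.83), ([161.0, 152.0, 18.0, 18.0], 0.72)]
square_foot_a [([373.0, 135.0, 19.0, 21.0], 0.86), ([211.0, 157.0, 24.0, 23.0], 0.86)]
rail [([269.0, 158.0, 21.0, 35.0], 0.98)]
round_tray [([363.0, 189.0, 74.0, 63.0], 0.79)]
square_tray [([142.0, 206.0, 79.0, 60.0], 0.71)]
long_tray [([249.0, 233.0, 86.0, 40.0], 0.83)]
glue_pot []
```

```bash
python3 - <<'E'
import cv2
a=cv2.imread("pics/top0.png");cv2.imwrite("pics/top0c.png",cv2.resize(a[80:340,90:490],None,fx=2,fy=2,interpolation=cv2.INTER_CUBIC))
E
```

```text
(no output)
```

View pics/top0c.png

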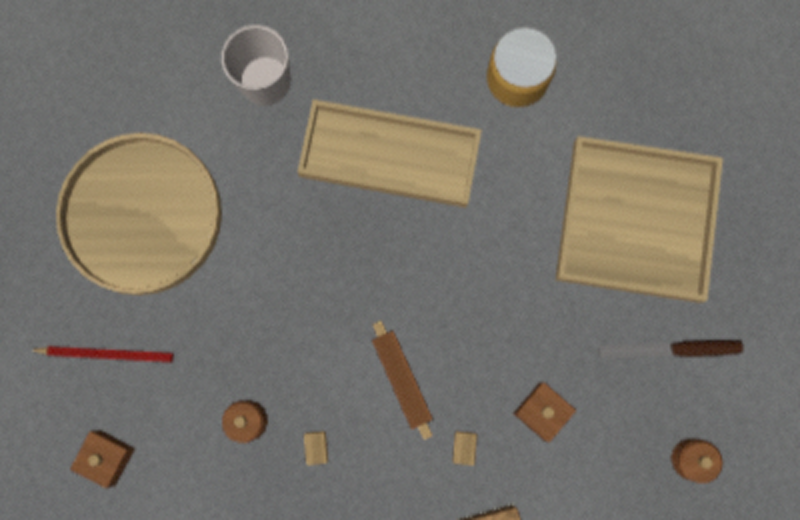

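View pics/scene0.png

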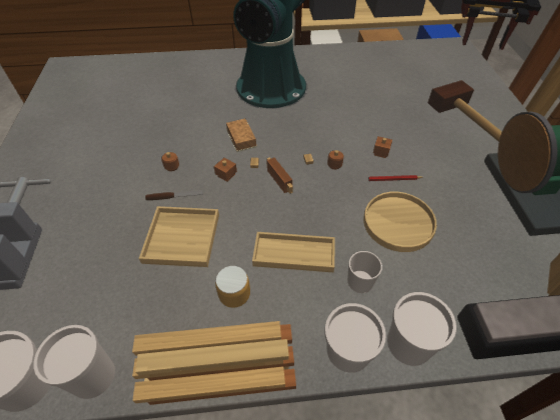

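Both pictures show the scene clearly. In the top crop, the square feet are at (102,459) and (546,411), the round feet at (243,422) and (698,460), and the rail at (402,380). The trays are at (138,213), (390,152) and (640,218), and the open glue pot is at (256,62). Next I fit the models to colour silhouettes.

```bash
cat > fit.py <<'E'
import numpy as np, cv2
from scipy.optimize import minimize
def box(x,y,z0,z1): return np.array([[sx*x/2,sy*y/2,z] for sx in(-1,1) for sy in(-1,1) for z in(z0,z1)])
def ring(d,z): t=np.arange(0,2*np.pi,.2); return np.c_[d/2*np.cos(t),d/2*np.sin(t),0*t+z]
V=np.vstack
dow=V([ring(.011,.04),ring(.011,.052)])
M={"round_foot":[V([ring(.032,0),ring(.042,.008),ring(.042,.036),ring(.036,.04)]),dow],
"square_foot":[box(.034,.034,0,.01),box(.042,.042,.01,.04),dow],
"rail":[box(.096,.024,0,.04),box(.124,.010,.008,.032)],
"round_tray":[V([ring(.17,0),ring(.17,.022)])],"square_tray":[box(.15,.15,0,.022)],"long_tray":[box(.18,.08,0,.022)],
"glue_pot":[V([ring(.06,0),ring(.068,.07)])]}
def proj(cam,P):
    c=P@cam["view"][:3,:3].T+cam["view"][:3,3]
    return np.c_[cam["fx"]*c[:,0]/-c[:,2]+cam["cx"],-cam["fy"]*c[:,1]/-c[:,2]+cam["cy"]]
def unproj(cam,uv,z):
    R,t=cam["view"][:3,:3],cam["view"][:3,3]; C=-R.T@t
    d=R.T@np.array([(uv[0]-cam["cx"])/cam["fx"],-(uv[1]-cam["cy"])/cam["fy"],-1]); return C+d*(z-C[2])/d[2]
S=6
def fit(cam,name,xy,yaws,z=0.,r=None):
    """silhouette fit (x,y,yaw) on saturation; returns pose, IoU"""
    sat=cv2.cvtColor(cam["frame"],cv2.COLOR_RGB2LAB).astype(float)
    chroma=np.hypot(sat[...,1]-128,sat[...,2]-128)
    u,v=proj(cam,np.array([[xy[0],xy[1],.02]]))[0]
    h={"tray":62}.get(name.split("_")[-1],25 if "foot" in name else 40) if r is None else r
    x0,y0=int(u)-h,int(v)-h; 
    c=cv2.resize(chroma[y0:y0+2*h,x0:x0+2*h],None,fx=S,fy=S,interpolation=cv2.INTER_CUBIC)
    m=(c>9).astype(np.uint8)
    n,l,st,_=cv2.connectedComponentsWithStats(m); cen=l[h*S-3*S:h*S+3*S,h*S-3*S:h*S+3*S]; k=np.bincount(cen[cen>0]).argmax()
    m=(l==k).astype(np.uint8)
    co,_=cv2.findContours(m,cv2.RETR_EXTERNAL,cv2.CHAIN_APPROX_NONE); m=cv2.drawContours(0*m,co,-1,1,-1)
    def iou(p):
        cs,sn=np.cos(p[2]),np.sin(p[2]); im=np.zeros_like(m)
        for P in M[name]:
            W=np.c_[p[0]+cs*P[:,0]-sn*P[:,1],p[1]+sn*P[:,0]+cs*P[:,1],P[:,2]+z]
            q=(proj(cam,W)-[x0,y0]+.5)*S
            cv2.fillConvexPoly(im,cv2.convexHull(np.round(q).astype(np.int32)),1)
        return -(im&m).sum()/(im|m).sum()
    best=min((minimize(iou,[*xy,a],method="Nelder-Mead",options=dict(initial_simplex=[[*xy,a],[xy[0]+.012,xy[1],a],[xy[0],xy[1]+.012,a],[*xy,a+.25]],xatol=1e-4,fatol=1e-5)) for a in yaws),key=lambda s:s.fun)
    return best.x,-best.fun
E
cat > meas.py <<'E'
from plant import arm
from fit import *
T,Sc=arm.camera("top"),arm.camera("scene")
px={"round_foot_a":(243,425),"round_foot_b":(695,462),"square_foot_a":(102,460),"square_foot_b":(545,412),"rail":(402,380),"round_tray":(138,213),"long_tray":(390,152),"square_tray":(640,218)}
import json;out={}
for k,(u,v) in px.items():
    n=k[:-2] if "foot" in k else k
    g=unproj(T,(90+u/2,80+v/2),.02)[:2]
    yaws=[0] if "round" in k else np.radians([0,30,60]) if "square" in k else np.radians([0,45,90,135])
    r=[fit(c,n,g,yaws) for c in(T,Sc)]
    for p,i in r: print(k,np.round(p[:2],4),round(np.degrees(p[2])%(90 if "square" in k else 180),1),round(i,3))
    out[k]=[r[0][0].tolist(),r[1][0].tolist()]
json.dump(out,open("poses.json","w"))
E
python3 meas.py
```

```text
round_foot_a [0.3984 0.2012] 132.3 -0.0
round_foot_a [0.3984 0.2012] 132.3 -0.0
round_foot_b [ 0.3982 -0.2617] 164.1 -0.0
round_foot_b [ 0.376  -0.2466] 141.8 -0.0
square_foot_a [0.3926 0.3393] 38.0 -0.0
square_foot_a [0.3775 0.3402] 51.8 -0.0
square_foot_b [ 0.4427 -0.1123] 21.0 -0.0
square_foot_b [ 0.4662 -0.1087] 43.8 -0.0
rail [ 0.5076 -0.0055] 75.0 -0.0
rail [0.4628 0.0942] 178.6 -0.0
round_tray [0.6794 0.3245] 32.9 -63963023449305.93
round_tray [0.7102 0.2828] 97.1 -85353384078018.47
long_tray [ 0.7791 -0.0094] 67.1 -0.0
long_tray [ 0.832 -0.111] 85.0 -0.0
square_tray [ 0.5497 -0.2064] 89.4 -59139912456549.22
square_tray [ 0.6767 -0.1976] 85.6 -73593278785075.69fit.py:37: RuntimeWarning: overflow encountered in scalar negative
  return -(im&m).sum()/(im|m).sum()
```

```bash
sed -i 's/return -(im&m).sum()/return -float((im\&m).sum())/' fit.py; python3 meas.py
```

```text
round_foot_a [0.395  0.1443] 3.0 0.915
round_foot_a [0.395  0.1444] 4.6 0.961
round_foot_b [ 0.357  -0.3013] 5.9 0.932
round_foot_b [ 0.3575 -0.3011] 4.5 0.971
square_foot_a [0.3591 0.2849] 64.5 0.915
square_foot_a [0.3594 0.2842] 63.7 0.963
square_foot_b [ 0.4042 -0.1538] 48.2 0.959
square_foot_b [ 0.4047 -0.153 ] 48.1 0.974
rail [ 0.4363 -0.0128] 24.0 0.977
rail [ 0.4364 -0.0127] 23.5 0.967
round_tray [0.6097 0.2623] 179.4 0.986
round_tray [0.6093 0.2621] 2.5 0.992
long_tray [ 0.6729 -0.0009] 79.1 0.992
long_tray [ 0.6727 -0.001 ] 78.9 0.978
square_tray [ 0.6009 -0.2587] 80.7 0.996
square_tray [ 0.6011 -0.2582] 80.5 0.982
```

```bash
cat > job.py <<'E'
from plant import arm
from fit import *
import json
P={k:np.mean([np.array(a)[:2] for a in v],0) for k,v in json.load(open("poses.json")).items()}
H=.14
def rot(a): c,s=np.cos(a),np.sin(a); return np.array([[-s,c,0],[c,s,0],[0,0,-1.]])
def choose(xy,z,base,step):
    "reachable jaw direction needing the least joint turning"
    best=None
    for k in range(int(round(2*np.pi/step))):
        a=base+k*step; q=[arm.ik([*xy,h],rot(a)) for h in(z,H)]
        if any(x is None for x in q) or np.abs(q[1][5])>165: continue
        d=np.abs(np.array(q[1])-arm.observe()["joints"]).max()
        if best is None or d<best[0]: best=(d,a)
    return best[1]
def pick(xy,a,h,opening,force):
    arm.movep([*xy,H],rot(a)); arm.set_gripper(opening/.088)
    arm.move_linear([*xy,h],velocity=.1)
    arm.set_gripper(0,force); arm.wait(.15); w=arm.observe()["gripper_width"]*88
    arm.move_linear([*xy,H],velocity=.12)
    s=arm.observe(); print("width %.1f, after lift %.1f, grip %.1f"%(w,s["gripper_width"]*88,s["grasp_force"]))
def place(xy,a,h,opening):
    z=h+.005
    arm.movep([*xy,H],rot(a)); arm.move_linear([*xy,z+.012],velocity=.12); arm.wait(.1)
    f0=arm.observe()["wrist_force"][2]; dz=.003
    arm.move_linear([*xy,z+dz],velocity=.03)
    while dz>-.0015:
        df=arm.observe()["wrist_force"][2]-f0
        if abs(df)>1.5: break
        dz-=.0005; arm.move_linear([*xy,z+dz],velocity=.01)
    arm.set_gripper(opening/.088); arm.wait(.1)
    arm.move_linear([*xy,H],velocity=.12)
    print("placed dz %.1f mm, df %.1f, t %.1f"%(dz*1e3,df,arm.observe()["time_s"]))
E
python3 - <<'E'
from job import *
k="round_foot_a"; a=choose(P[k],.024,np.arctan2(*P[k][::-1]),np.pi)
pick(P[k],a,.024,.066,15)
t=P["round_tray"]; th=np.arctan2(t[1],t[0]); u=np.array([-np.sin(th),np.cos(th)])
place(t-.03*u,choose(t-.03*u,.029,th,np.pi),.024,.062)
c=arm.camera("scene");cv2.imwrite("pics/s1.png",cv2.resize(c["frame"][100:320,100:460,::-1],None,fx=2,fy=2))
E
```

```text
width 41.5, after lift 41.8, grip 15.0
placed dz 0.0 mm, df 2.5, t 12.1
```

View pics/s1.png

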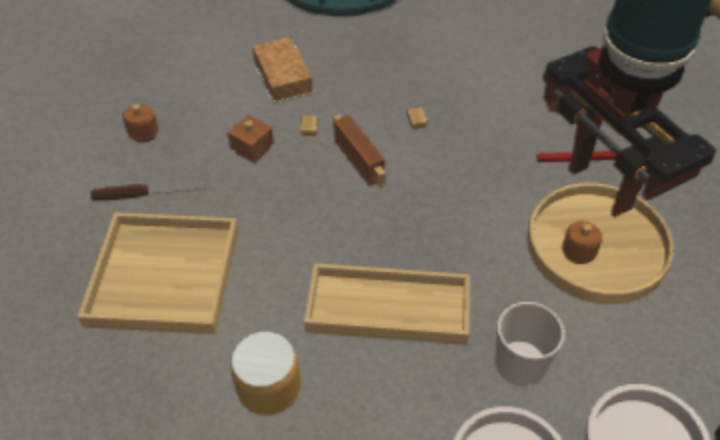

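The first round foot stands upright in the round tray at crop (583,242), offset to the right-hand side of the tray as planned. I'm continuing with the second round foot and the square feet.

```bash
python3 - <<'E'
from job import *
k="round_foot_b"; a=choose(P[k],.024,np.arctan2(*P[k][::-1]),np.pi)
pick(P[k],a,.024,.066,15)
t=P["round_tray"]; th=np.arctan2(t[1],t[0]); u=np.array([-np.sin(th),np.cos(th)])
place(t+.03*u,choose(t+.03*u,.029,th,np.pi),.024,.062)
t=P["square_tray"]; th=np.radians(80.6-90); u=np.array([-np.sin(th),np.cos(th)])
# jaws along th at place, feet spread along u
for k,yaw,s in(("square_foot_a",64.1,1),("square_foot_b",48.15,-1)):
    pick(P[k],choose(P[k],.025,np.radians(yaw),np.pi/2),.025,.070,18)
    xy=t+s*.031*u
    place(xy,choose(xy,.03,th,np.pi),.025,.064)
arm.movep([.5,-.05,.2],rot(choose([.5,-.05],.2,0,np.pi/2)))
c=arm.camera("scene");cv2.imwrite("pics/s2.png",cv2.resize(c["frame"][100:320,100:460,::-1],None,fx=2,fy=2))
E
```

```text
width 41.5, after lift 41.3, grip 15.0
placed dz 0.0 mm, df 3.3, t 24.6
width 42.1, after lift 41.8, grip 18.0
placed dz 0.0 mm, df 2.5, t 35.8
width 42.0, after lift 41.9, grip 18.0
placed dz 0.0 mm, df 3.1, t 45.8
```

View pics/s2.png

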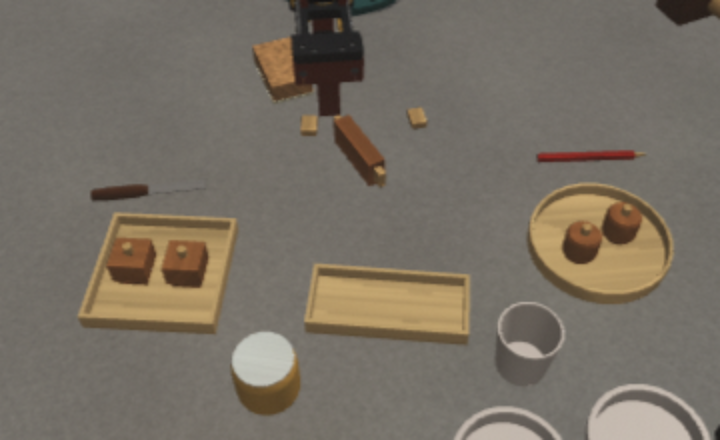

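All four feet stand upright side by side: the square ones at (131,260) and (185,262), the round ones at (583,242) and (622,222). The rail is next.

```bash
python3 - <<'E'
from job import *
k="rail"; pick(P[k],choose(P[k],.038,np.radians(113.75),np.pi),.036,.050,20)
t=P["long_tray"]; place(t,choose(t,.041,np.radians(169),np.pi),.036,.042)
arm.movep([.2,.566,.242],rot(choose([.2,.566],.242,np.radians(70),np.pi)))
T,c=arm.camera("top"),arm.camera("scene")
for n,cam in(("t3",T),("s3",c)):
    f=cam["frame"][100:320,100:460] if n=="s3" else cam["frame"][80:340,90:490]
    cv2.imwrite(f"pics/{n}.png",cv2.resize(f[...,::-1],None,fx=2,fy=2))
print([ (n,round(arm.observe()[n],2)) for n in("time_s","grasp_force")])
E
```

```text
width 24.2, after lift 24.0, grip 20.0
placed dz 2.5 mm, df -2.0, t 55.5
[('time_s', 58.25), ('grasp_force', 0.0)]
```

View pics/t3.png

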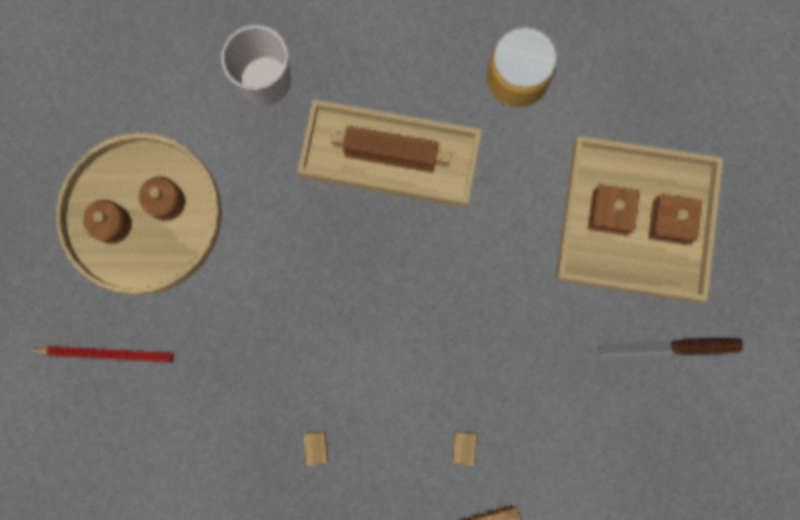

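View pics/s3.png

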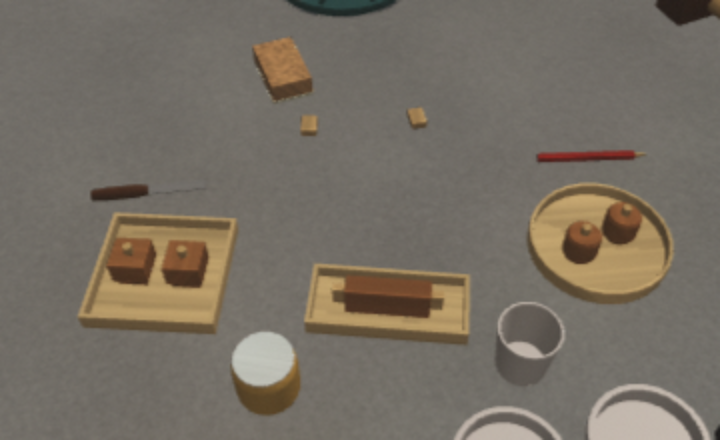

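The rail is lengthwise in the long tray at top (390,148), on its underside. All four feet are upright, the glue pot at (256,62) hasn't moved, and the arm is clear.

```bash
python3 -c "
from plant import arm
print(arm.hand_in())"
```

```text
the job is handed in; nothing more can be done
None
```

The job is handed in after about 58 s: all five parts stand upright in their trays and the glue pot hasn't moved, but the rail was let go about 2.5 mm above its tray floor because a false contact reading triggered the release, so it fell that short distance.

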